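# Stack the thick jar lids in the lid holder up to its line

### The arm

A 6-joint arm with a two-finger parallel gripper is mounted at the origin on a cart in front of the work surface, level with it; the furniture and walls round the work are solid. World frame = base frame: x ahead of the robot, y to its left, z up, the work surface at z = 0. Lengths are in m, angles in degrees, forces in N, time in s.
With the tool pointing down it reaches from about 0.4 to 0.825 m from the base axis. Payload 7 kg.
Tool frame: the origin (TCP) lies midway between the tips of the shut fingers; the grasp point (between the pads) lies hold_point_z behind it (hold_point_z is the distance from the TCP to the grasp point, in m); z points along the fingers, y is the line along which they close (so a half turn about z gives the same grasp; the last joint's range is limited). The gripper opens to 88 mm and grips with 3 to 60 N. Pads are 19 mm wide; open, the fingers measure 130 mm over their backs; the gripper's body (78 mm by 193 mm) begins 47 mm behind the grasp point.
Start: joints at [-51.732, 20.546, 0.682, 0, -70.136, -16.507], TCP at [0.25, -0.627, 0.227] pointing down, gripper open.
Joint ranges: [-176.03, 176.03], [-82.01, 121.73], [-58.28, 71.71], [-173.87, 95.51], [-174.79, -0.11], [-173.66, 173.66]. Speed limits (degrees/s): [136.94, 136.94, 172.46, 180, 180, 180].

### API

Orientations are given as [roll, pitch, yaw] about the fixed x, y, z axes, in that order (R = Rz(yaw) Ry(pitch) Rx(roll)).
In Python, from plant import * gives the robot as it stands.
- The arm moves only by the tool step_arm, never from a script. Its argument "steps" is a list that holds one entry, the list of rows, each a list of 6 numbers: the shift along the tool's x, y, z scaled (see below), then the turn, a rotation vector about the tool's x, y, z scaled (see below). In form: [[[tx, ty, tz, wx, wy, wz], ...]]. A call has 1 to 20 rows; each row is the pose to reach, as a shift and turn from the pose commanded when the call began, along the tool's axes at that moment; what a row does not reach only later rows make up. The controller multiplies each number of a shift by 100 mm and each number of a turn by 0.5 rad. A row lasts 1/10 s, in which the tool goes at most 50 mm and 8.59 degrees, less where a joint would pass 70% of its speed; a pose out of reach is approached as far as the arm can. A call with a number of a shift or a turn outside -1 to 1 is refused whole. A call with a gripper value outside its range is refused whole. "jaw" is the closure in counts, from 0 (fully open) to 255 (shut), set as the call begins (left out, the last holds). The fingers move at their own pace and stop on an object; the grip force is fixed at half the most. Time passes only in rows, so rows that repeat a pose let the fingers close. It gives the time, the measured TCP pose, the force, the opening and the grip force at its end, in the units of the state.
- get_obs(): the state, without advancing time (a new reading comes with each control period).
- snapshot(name): name is "side" or "top"; returns (picture, depth): 480x640x3 uint8, red, green, blue; 480x640 float32, m along the optical axis (not along the pixel's ray), 0 where there is no reading.
- calibration(name): a dict with "mtx" (3x3 intrinsics, pixels), "dist" ([k1, k2, p1, p2, k3] as OpenCV has them; the pictures are not rectified), "rvec" (rotation vector, rad) and "tvec" (3), from world to camera coordinates, as OpenCV has them. Camera axes: x right, y down, z forward; pixel columns grow to the right and rows downward; lengths in m; the calibration is good to about 2 mm. A picture is of the moment at which its call begins. calibration takes no time and is no camera call.
- close_job(): hands the job in; it is judged then, once.
The state is a dict: "clock": time; "joint_pos": joint angles; "qvel": joint speeds; "tau": joint torques, N m; "tool_pos": TCP position; "orientation": TCP orientation; "force": force on the tool from outside, world axes, zero at the start; "moment": the same for the moment, N m; "opening": finger opening in m; "gripper_force": force on a finger pad.
Only numpy, scipy, OpenCV 4.12 (cv2) and the standard library are available. Lean on these libraries where they do the work, as an engineer would, in place of code of your own. Each camera call takes 0.05 s, during which the arm holds its last target. There are 200 camera calls.

### The job

Put the spare jar lids away: stack the two thick wooden lids flat, one on the other, inside the split wooden tube, so that the top of the stack comes level with the dark line on its walls. Set each lid down through the slots rather than dropping it in, and leave the wide thin lid lying where it is on the worktop.

Things in the scene. Friction and masses are not known exactly. Their poses are not given: they have to be found in the camera images.
- lid_holder: fixed brown wooden tube, open on top, 62 mm tall, inside dia. 72, walls 5, foot dia. 86; inner floor 6 mm above the worktop. Two 55 mm wide slots, floor to top, at its +y and -y sides; curved walls at +x and -x. Fingers that close along its y axis go down in the slots with a lid. Dark line round the walls 50 mm above the worktop (two thick lids high). Origin: centre of underside; z up; yaw varies.
- thick_lid_1: one of two alike round jar lids of pale wood with a thin white seal ring round the side: a thick solid disc, 52 mm in diameter and 22 mm thick, 40 g, lying flat and loose on the worktop. Grip it across its diameter from above. Origin: centre of its underside; z is its axis, up.
- thick_lid_2: one of two alike round jar lids of pale wood with a thin white seal ring round the side: a thick solid disc, 52 mm in diameter and 22 mm thick, 40 g, lying flat and loose on the worktop. Grip it across its diameter from above. Origin: centre of its underside; z is its axis, up.
- thin_lid: the lid to leave alone: a wide, thin disc of the same pale wood, 66 mm in diameter and 9 mm thick, lying flat on the worktop. Origin: centre of its underside; z up. (Mind the wall cupboards: they hang 0.48 m above the back of the worktop, from x = 0.52 m on and left of y = -0.2 m.)
There are look-alikes about, which are no part of the job. Leave any turquoise look-alike of the thick_lid_1 alone. What is shaped like the thick_lid_2 but pink is not meant.

How it is judged:
By the outcome, as a careful person would: the job done as asked, in the order asked, and still so for the second after the job is handed in, with the robot touching nothing.
It also fails if it takes over 54 s, if anything falls off the work surface, if the arm or the gripper's body presses on something with over 40 N, if the wrist force passes 120 N, or if a joint passes its speed limit or range.

## Working session

There is one attempt and no reset: what is moved stays moved. The work goes in short steps, Python scripts to look and compute and a tool call to move; the robot and the scene stay as the last step left them, time stands still between calls to the robot, and variables do not carry over. Pictures are saved under pics/ and viewed, at most 10 in all, crops included, and the job is handed in when it is done.

Besides the shell and the picture viewer there is one more tool, called after ">>>" as name(argument=value, ...) on one line, values as JSON. step_arm: Moves the arm, as the interface text tells. Its arguments: {"type":"object","properties":{"steps":{"type":"array","items":{"type":"array","items":{"type":"array","items":{"type":"number","minimum":-1,"maximum":1}}}},"jaw":{"type":"number"}},"required":["steps"]}

```bash
mkdir -p pics; python3 - <<'E'
from plant import *
import cv2,numpy as np
for n in("top","side"):
    im,d=snapshot(n); cv2.imwrite(f"pics/{n}0.png",im[:,:,::-1]); np.save(f"{n}0.npy",d); np.save(f"{n}0im.npy",im)
    c=calibration(n); R=cv2.Rodrigues(np.array(c["rvec"],float))[0]; print(n,-R.T@np.array(c["tvec"]).ravel(),R[2],c["mtx"])
print(get_obs())
E
```

```text
top [ 0.3119278  -0.07773088  0.92288896] [ 0.09637934  0.00257033 -0.99534136] [[442.26082847   0.         318.45642589]
 [  0.         442.26082847 236.42367311]
 [  0.           0.           1.        ]]
side [-0.20916503 -0.94714385  0.42567689] [ 0.52275585  0.78800159 -0.32523809] [[505.76895977   0.         322.88374154]
 [  0.         505.76895977 246.96688585]
 [  0.           0.           1.        ]]
{'clock': 0.1, 'joint_pos': array([-5.17325290e+01,  2.05877361e+01,  6.38755949e-01, -1.84442397e-02,
       -7.01360274e+01, -1.65073455e+01]), 'qvel': array([ 0.05532602, -0.08617482,  0.08882422,  0.06022102,  0.02811374,
       -0.01730841]), 'tau': array([-7.64376691e-04, -5.84163415e+01,  2.93753064e+01,  7.01565340e+00,
        1.01463767e-02, -8.30884323e-05]), 'tool_pos': array([ 0.25005491, -0.62649727,  0.22570755]), 'orientation': array([ 1.79913569e+02, -7.53121773e-03, -1.58246149e+02]), 'force': array([0.30940663, 0.33093812, 0.18346082]), 'moment': array([0.05468029, 0.05548041, 0.03917193]), 'gripper_force': 0.0, 'opening': 0.08766506281021745}
```

View pics/top0.png

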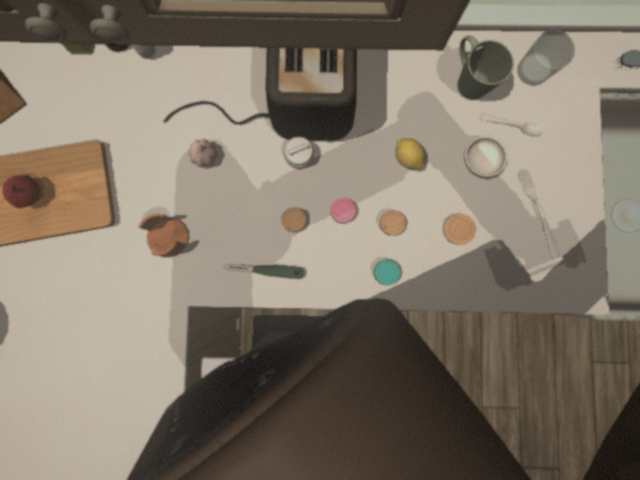

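View pics/side0.png

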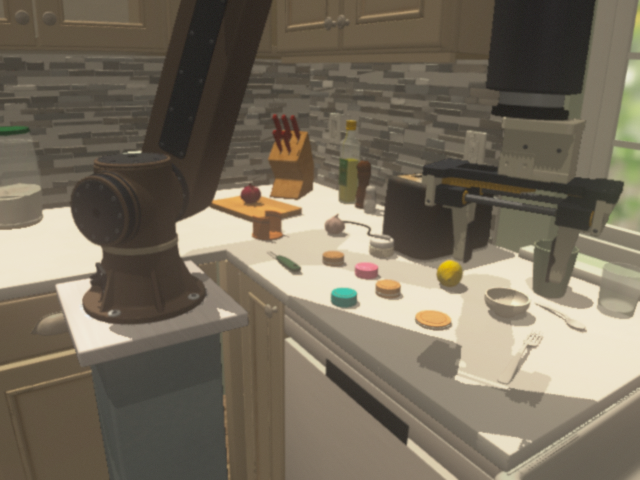

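The top view shows thick lids at (294,219) and (393,222), the thin lid at (460,229) and the tube at (165,234). The look-alikes are pink (343,210) and turquoise (387,272).

```bash
cat > h.py <<'E'
from plant import *
import cv2,numpy as np
def ray(n,px,z):
    c=calibration(n);K=np.array(c["mtx"],float);R=cv2.Rodrigues(np.array(c["rvec"],float))[0];t=np.array(c["tvec"],float).ravel()
    u=cv2.undistortPoints(np.array(px,float).reshape(-1,1,2),K,np.array(c["dist"],float)).reshape(-1,2)
    d=np.c_[u,np.ones(len(u))]@R; o=-R.T@t
    return o+d*((z-o[2])/d[:,2])[:,None]
def proj(n,P):
    c=calibration(n)
    return cv2.projectPoints(np.array(P,float).reshape(-1,1,3),np.array(c["rvec"],float),np.array(c["tvec"],float),np.array(c["mtx"],float),np.array(c["dist"],float))[0].reshape(-1,2)
def cloud(n,d,roi):
    x0,y0,x1,y1=roi; c=calibration(n);K=np.array(c["mtx"],float);R=cv2.Rodrigues(np.array(c["rvec"],float))[0];t=np.array(c["tvec"],float).ravel()
    g=np.stack(np.meshgrid(np.arange(x0,x1),np.arange(y0,y1)),-1).reshape(-1,2).astype(float)
    u=cv2.undistortPoints(g.reshape(-1,1,2),K,np.array(c["dist"],float)).reshape(-1,2)
    z=d[y0:y1,x0:x1].reshape(-1,1)
    return (np.c_[u,np.ones(len(u))]*z-t)@R, g
def blobs(n,im,lo=(3,75,50),hi=(24,255,255)):
    m=cv2.inRange(cv2.cvtColor(im,cv2.COLOR_RGB2HSV),lo,hi)
    return m,[c for c in cv2.findContours(m,0,2)[0] if 60<cv2.contourArea(c)<3000]
E
python3 - <<'E'
from h import *
for n in("top","side"):
    im=np.load(n+"0im.npy")
    m,cs=blobs(n,im)
    for c in cs:
        (x,y),(w,h),a=cv2.minAreaRect(c); M=cv2.moments(c); p=(M['m10']/M['m00'],M['m01']/M['m00'])
        print(n,np.round(p,1),w,h,M['m00'],ray(n,p,.022)[0].round(4),ray(n,p,.009)[0].round(4))
d=np.load("top0.npy")
P,g=cloud("top",d,(130,200,205,270))
for lo,hi in((.04,.08),(.003,.015)):
    s=(P[:,2]>lo)&(P[:,2]<hi); print(s.sum(),P[s].mean(0),P[s].min(0),P[s].max(0))
im=np.load("top0im.npy"); s=np.load("side0im.npy")
a=cv2.resize(im[200:270,130:205],(450,420),interpolation=2); b=cv2.resize(s[200:250,245:290],(340,420),interpolation=2)
cv2.imwrite("pics/h.png",np.hstack([a,b])[:,:,::-1])
E
```

```text
top [504.3 386.4] 15.568306922912598 38.126468658447266 103.0 [ 0.1086 -0.4472  0.022 ] [ 0.1057 -0.4525  0.009 ]
top [246.4 341.3] 11.381847381591797 26.5145320892334 93.0 [0.186  0.0648 0.022 ] [0.1842 0.0668 0.009 ]
top [465.  355.1] 112.44442749023438 46.11030578613281 2849.5 [ 0.1673 -0.371   0.022 ] [ 0.1652 -0.3752  0.009 ]
top [459.2 228.7] 30.0 31.0 723.5 [ 0.4201 -0.363   0.022 ] [ 0.4217 -0.3671  0.009 ]
top [164.  233.7] 46.80813980102539 41.43087387084961 1316.0 [0.3991 0.2405 0.022 ] [0.4003 0.2451 0.009 ]
top [392.5 222.4] 24.041629791259766 24.041629791259766 456.0 [ 0.4308 -0.2268  0.022 ] [ 0.4325 -0.2289  0.009 ]
top [293.4 219.1] 23.33452033996582 24.041629791259766 437.5 [ 0.434  -0.0233  0.022 ] [ 0.4357 -0.0226  0.009 ]
top [409.7 153.2] 30.0 29.0 704.0 [ 0.5765 -0.2621  0.022 ] [ 0.5803 -0.2648  0.009 ]
top [ 8.2 99.2] 24.0 50.0 609.0 [0.676  0.5787 0.022 ] [0.6813 0.5881 0.009 ]
top [294.6  80. ] 47.23473358154297 30.688434600830078 721.5 [ 0.7306 -0.019   0.022 ] [ 0.7366 -0.0182  0.009 ]
top [339.7  61.5] 8.0 25.0 161.5 [ 0.773  -0.1139  0.022 ] [ 0.7796 -0
[... 1699 characters left out ...]
1.4593 0.3927 0.009 ]
side [109.5 188.4] 54.96231460571289 15.618922233581543 101.0 [0.118  0.9451 0.022 ] [0.1285 1.006  0.009 ]
side [410.4 177. ] 8.0 23.0 112.0 [1.2606 0.6141 0.022 ] [1.3079 0.6644 0.009 ]
side [356.3 183. ] 27.808483123779297 47.244972229003906 871.5 [0.9752 0.6132 0.022 ] [1.0133 0.6635 0.009 ]
side [350.2 125.5] 19.0 11.0 117.0 [2.3458 2.5402 0.022 ] [2.4281 2.6525 0.009 ]
side [290.5 159.9] 86.0 47.0 2913.5 [1.0139 1.2034 0.022 ] [1.0533 1.2727 0.009 ]
308 [0.39624639 0.2395005  0.05611301] [0.35346253 0.2009574  0.04017854] [0.43438037 0.27954488 0.06464096]
1015 [0.39728935 0.23978037 0.00550737] [0.32967184 0.16600662 0.00300614] [0.4671927  0.31905523 0.01432187]
```

View pics/h.png

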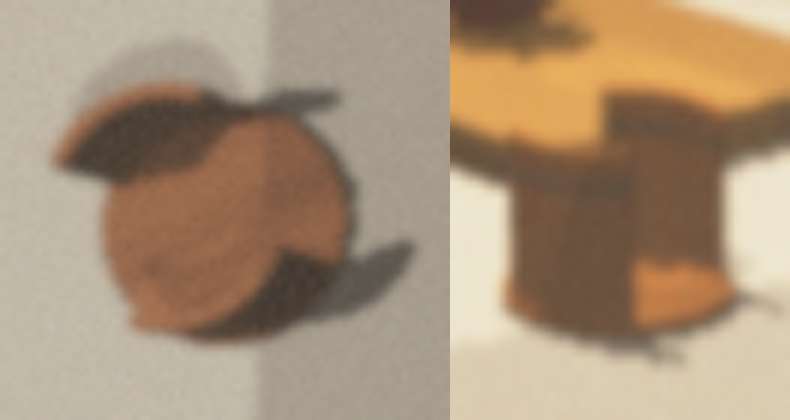

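The crop shows the tube's two walls, far one up-left at about (165,120) and near one at the lower edge, with slots facing roughly left/right. I'll get the axis from depth.

```bash
python3 - <<'E'
from h import *
import plant; print([ (k,getattr(plant,k)) for k in dir(plant) if 'hold' in k.lower()],[k for k in dir(plant) if k[0]!='_'])
d=np.load("top0.npy")
for nm,(x,y) in dict(A=(293,219),B=(392,222),thin=(459,229),pink=(343,210),teal=(387,272)).items():
    P,g=cloud("top",d,(x-22,y-22,x+23,y+23)); 
    t=np.median(P[(np.abs(g-[x,y]).max(1)<6),2]); s=(P[:,2]>t-.006)&(P[:,2]<t+.006)
    e=cv2.minEnclosingCircle((P[s][:,:2]*1000).astype(np.float32))
    print(nm,t.round(4),s.sum(),P[s].mean(0).round(4),e)
P,g=cloud("top",d,(130,200,205,270))
s=(P[:,2]>.045)&(P[:,2]<.075); Q=P[s]
hi=Q[:,0]>.4; print(hi.sum(),(~hi).sum())
for k in (hi,~hi): print(Q[k].mean(0).round(4),np.percentile(Q[k],[3,97],axis=0).round(4).tolist(),g[s][k].mean(0))
# circle fit of the wall tops
q=Q[:,:2]; A=np.c_[2*q,np.ones(len(q))]; r=np.linalg.lstsq(A,(q**2).sum(1),rcond=None)[0]; print("circ",r[:2],np.sqrt(r[2]+r[:2]@r[:2]))
th=np.degrees(np.arctan2(q[:,1]-r[1],q[:,0]-r[0])); print(np.histogram(th,bins=np.arange(-180,181,10)))
E
```

```text
[('hold_point_z', 0.0188)] ['PlanningError', 'calibration', 'close_job', 'get_obs', 'hold_point_z', 'snapshot']
A 0.0222 486 [ 0.4341 -0.0226  0.0217] ((434.3342590332031, -22.60174560546875), 25.72881317138672)
B 0.0222 488 [ 0.4309 -0.2268  0.0219] ((431.3092041015625, -227.1977996826172), 25.86747169494629)
thin 0.0095 830 [ 0.4211 -0.3663  0.0089] ((424.9174499511719, -370.2939453125), 56.353031158447266)
pink 0.0224 491 [ 0.4547 -0.1244  0.0219] ((455.3409118652344, -124.12586975097656), 25.98120880126953)
teal 0.0223 502 [ 0.3287 -0.2155  0.022 ] ((328.7206726074219, -215.59671020507812), 25.76970100402832)
149 129
[0.4233 0.2571 0.0574] [[0.408, 0.23, 0.0476], [0.4342, 0.2765, 0.0632]] [149.83892617 219.4966443 ]
[0.3646 0.2194 0.0578] [[0.3538, 0.202, 0.0472], [0.3803, 0.2466, 0.0634]] [167.44186047 249.58139535]
circ [0.39368322 0.23891909] 0.038513999455863805
(array([13, 12, 15, 15, 18, 18, 17,  5,  0,  0,  0,  0,  0,  0,  0,  0, 10,
       14, 13, 14, 17, 18, 18, 22, 21,  2,  0,  0,  0,  0,  0,  0,  0,  0,
        8,  8]), array([-180, -170, -160, -150, -140, -130, -120, -110, -100,  -90,  -80,
        -70,  -60,  -50,  -40,  -30,  -20,  -10,    0,   10,   20,   30,
         40,   50,   60,   70,   80,   90,  100,  110,  120,  130,  140,
        150,  160,  170,  180]))
```

>>> step_arm(steps=[[[-0.4, 0.38, 0.13, 0, 0, -0.09], [-0.79, 0.76, 0.27, 0, 0, -0.183], [-0.79, 0.76, 0.27, 0, 0, -0.183], [-0.79, 0.76, 0.27, 0, 0, -0.183]]], jaw=0)

```text
clock: 0.5
tool_pos: [0.296, -0.5252, 0.1992]
orientation: [179.9, -0.0, -152.9]
force: [0.6, -0.8, 0.1]
opening: 0.0876
gripper_force: 0.0
```

>>> step_arm(steps=[[[-0.42, 0.34, 0.16, 0, 0, 0], [-0.85, 0.68, 0.33, 0, 0, 0], [-0.85, 0.68, 0.33, 0, 0, 0]]])

```text
clock: 0.8
tool_pos: [0.3405, -0.4255, 0.1654]
orientation: [179.9, -0.0, -153.0]
force: [0.4, -0.6, 0.6]
opening: 0.0879
gripper_force: 0.0
```

>>> step_arm(steps=[[[-0.42, 0.34, 0.16, 0, 0, 0], [-0.85, 0.68, 0.33, 0, 0, 0], [-0.85, 0.68, 0.33, 0, 0, 0]]])

```text
clock: 1.1
tool_pos: [0.3858, -0.3265, 0.1327]
orientation: [179.9, -0.0, -152.9]
force: [0.1, -0.5, 0.4]
opening: 0.0877
gripper_force: 0.0
```

>>> step_arm(steps=[[[-0.42, 0.34, 0.16, 0, 0, 0], [-0.85, 0.68, 0.33, 0, 0, 0], [-0.85, 0.68, 0.33, 0, 0, 0], [-0.85, 0.68, 0.33, 0, 0, 0], [-0.85, 0.68, 0.33, 0, 0, 0]]])

```text
clock: 1.6
tool_pos: [0.4304, -0.2302, 0.1009]
orientation: [-180.0, -0.0, -153.0]
force: [-0.6, 0.4, 0.5]
opening: 0.0878
gripper_force: 0.0
```

>>> step_arm(steps=[[[-0.02, 0.03, 0.2, 0, 0, 0], [-0.02, 0.03, 0.45, 0, 0, 0], [-0.02, 0.03, 0.65, 0, 0, 0], [-0.02, 0.03, 0.75, 0, 0, 0], [-0.02, 0.03, 0.85, 0, 0, 0], [-0.02, 0.03, 0.92, 0, 0, 0], [-0.02, 0.03, 0.97, 0, 0, 0], [-0.02, 0.03, 0.97, 0, 0, 0], [-0.02, 0.03, 0.97, 0, 0, 0]]])

```text
clock: 2.5
tool_pos: [0.4307, -0.226, 0.0039]
orientation: [-180.0, 0.0, -153.0]
force: [0.1, 0.3, 0.2]
opening: 0.0877
gripper_force: 0.0
```

```bash
python3 - <<'E'
from h import *
a=snapshot("top")[0]; b=snapshot("side")[0]
a=cv2.resize(a[170:290,340:460],(400,400),interpolation=2); b=cv2.resize(b[220:340,330:450],(400,400),interpolation=2)
cv2.imwrite("pics/g1.png",np.hstack([a,b])[:,:,::-1]); print(get_obs()["tool_pos"])
E
```

```text
[ 0.43084149 -0.2258786   0.00405737]
```

View pics/g1.png

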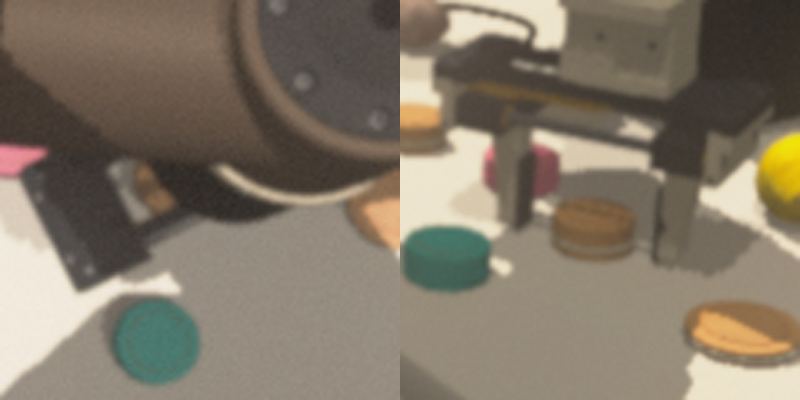

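The side crop shows the lid at (590,228) centred between the open fingers at (515,180) and (680,215). Closing.

>>> step_arm(steps=[[[0, 0, 0, 0, 0, 0], [0, 0, 0, 0, 0, 0], [0, 0, 0, 0, 0, 0], [0, 0, 0, 0, 0, 0], [0, 0, 0, 0, 0, 0], [0, 0, 0, 0, 0, 0], [0, 0, 0, 0, 0, 0], [0, 0, 0, 0, 0, 0], [0, 0, 0, 0, 0, 0], [0, 0, 0, 0, 0, 0]]], jaw=255)

```text
clock: 3.6
tool_pos: [0.4304, -0.2259, 0.0036]
orientation: [-180.0, 0.0, -153.0]
force: [-1.7, 0.2, 1.5]
opening: 0.0512
gripper_force: 30.0
```

>>> step_arm(steps=[[[0, 0, -0.1, 0, 0, 0], [0, 0, -0.3, 0, 0, 0], [0, 0, -0.6, 0, 0, 0], [0, 0, -0.9, 0, 0, 0], [0, 0, -1, 0, 0, 0], [0, 0, -1, 0, 0, 0]]])

```text
clock: 4.2
tool_pos: [0.4315, -0.226, 0.1055]
orientation: [-179.9, 0.2, -153.0]
force: [-0.7, -0.5, -0.8]
opening: 0.0514
gripper_force: 30.0
```

>>> step_arm(steps=[[[-0.2, 0.32, -0.04, 0, 0, 0], [-0.4, 0.64, -0.08, 0, 0, 0], [-0.6, 0.965, -0.08, 0, 0, 0], [-0.6, 0.965, -0.08, 0, 0, 0]]])

```text
clock: 4.6
tool_pos: [0.4398, -0.1098, 0.1107]
orientation: [180.0, -0.0, -152.8]
force: [1.0, -0.6, -0.0]
opening: 0.0514
gripper_force: 30.0
```

>>> step_arm(steps=[[[-0.2, 0.32, -0.04, 0, 0, 0], [-0.4, 0.64, -0.08, 0, 0, 0], [-0.6, 0.965, -0.08, 0, 0, 0], [-0.6, 0.965, -0.08, 0, 0, 0]]])

```text
clock: 5.0
tool_pos: [0.45, 0.0032, 0.1189]
orientation: [180.0, -0.0, -152.8]
force: [0.5, -0.5, -0.7]
opening: 0.0513
gripper_force: 30.0
```

>>> step_arm(steps=[[[-0.065, 0.265, 0, 0, 0, 0], [-0.13, 0.53, 0, 0, 0, 0], [-0.195, 0.795, 0, 0, 0, 0], [-0.195, 0.795, 0, 0, 0, 0]]])

```text
clock: 5.4
tool_pos: [0.4303, 0.0813, 0.1187]
orientation: [180.0, -0.1, -152.9]
force: [-0.5, -0.3, -1.1]
opening: 0.0511
gripper_force: 30.0
```

>>> step_arm(steps=[[[-0.065, 0.265, 0, 0, 0, 0], [-0.13, 0.53, 0, 0, 0, 0], [-0.195, 0.795, 0, 0, 0, 0], [-0.195, 0.795, 0, 0, 0, 0], [-0.195, 0.795, 0, 0, 0, 0]]])

```text
clock: 5.9
tool_pos: [0.4118, 0.1592, 0.1187]
orientation: [-180.0, -0.1, -153.0]
force: [-0.3, -0.5, 0.0]
opening: 0.0512
gripper_force: 30.0
```

>>> step_arm(steps=[[[-0.07, 0.265, 0, 0, 0, 0], [-0.13, 0.53, 0, 0, 0, 0], [-0.2, 0.79, 0, 0, 0, 0], [-0.2, 0.79, 0.15, 0, 0, 0], [-0.2, 0.79, 0.25, 0, 0, 0], [-0.2, 0.79, 0.25, 0, 0, 0], [-0.2, 0.79, 0.25, 0, 0, 0]]])

```text
clock: 6.6
tool_pos: [0.3943, 0.2382, 0.0943]
orientation: [-180.0, -0.1, -153.1]
force: [0.6, 0.6, -0.5]
opening: 0.0513
gripper_force: 30.0
```

```bash
python3 - <<'E'
from h import *
a=snapshot("top")[0]; b,d=snapshot("side"); o=get_obs(); print(o["tool_pos"],o["joint_pos"])
a=cv2.resize(a[180:300,110:230],(400,400),interpolation=2); b=cv2.resize(b[150:260,215:325],(400,400),interpolation=2)
cv2.imwrite("pics/g2.png",np.hstack([a,b])[:,:,::-1])
E
```

```text
[0.39461548 0.23893115 0.09492115] [ 5.57686829e+01  8.14714211e+00 -3.57409550e+01  1.05796859e-02
 -4.60918950e+01 -1.18823156e+02]
```

View pics/g2.png

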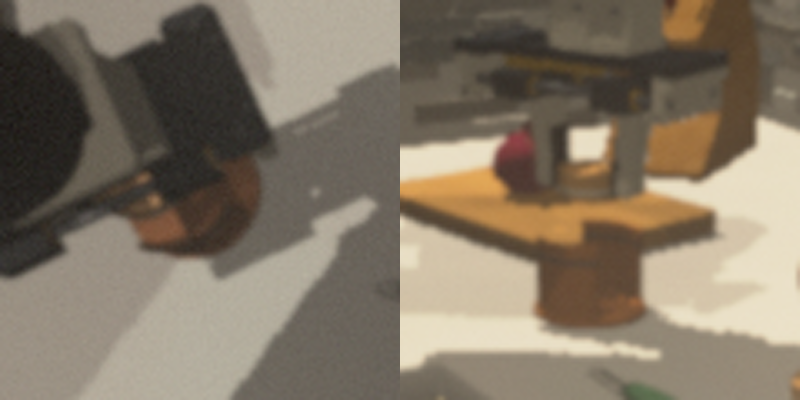

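The side crop shows the lid at (590,178) held right above the tube (590,275), so I go down in two stages.

>>> step_arm(steps=[[[0, 0, 0.1, 0, 0, 0], [0, 0, 0.2, 0, 0, 0], [0, 0, 0.3, 0, 0, 0], [0, 0, 0.4, 0, 0, 0], [0, 0, 0.5, 0, 0, 0], [0, 0, 0.5, 0, 0, 0], [0, 0, 0.5, 0, 0, 0]]])

```text
clock: 7.4
tool_pos: [0.3941, 0.2393, 0.0442]
orientation: [-180.0, -0.0, -153.0]
force: [0.1, 0.9, -0.7]
opening: 0.0514
gripper_force: 30.0
```

>>> step_arm(steps=[[[0, 0, 0.07, 0, 0, 0], [0, 0, 0.14, 0, 0, 0], [0, 0, 0.21, 0, 0, 0], [0, 0, 0.26, 0, 0, 0], [0, 0, 0.3, 0, 0, 0], [0, 0, 0.32, 0, 0, 0], [0, 0, 0.33, 0, 0, 0], [0, 0, 0.34, 0, 0, 0], [0, 0, 0.34, 0, 0, 0]]])

```text
clock: 8.3
tool_pos: [0.3942, 0.2395, 0.0106]
orientation: [180.0, 0.0, -153.0]
force: [-0.4, -0.2, -1.0]
opening: 0.0511
gripper_force: 30.0
```

>>> step_arm(steps=[[[0, 0, 0.005, 0, 0, 0], [0, 0, 0.008, 0, 0, 0], [0, 0, 0.012, 0, 0, 0], [0, 0, 0.012, 0, 0, 0]]])

```text
clock: 8.7
tool_pos: [0.3942, 0.2395, 0.0095]
orientation: [180.0, 0.0, -153.0]
force: [-1.2, -0.0, 2.4]
opening: 0.0512
gripper_force: 30.0
```

>>> step_arm(steps=[[[0, 0, 0, 0, 0, 0], [0, 0, 0, 0, 0, 0], [0, 0, 0, 0, 0, 0], [0, 0, 0, 0, 0, 0], [0, 0, 0, 0, 0, 0], [0, 0, 0, 0, 0, 0], [0, 0, 0, 0, 0, 0]]], jaw=0)

```text
clock: 9.4
tool_pos: [0.3942, 0.2394, 0.0094]
orientation: [180.0, -0.0, -153.0]
force: [-0.3, 0.4, -0.1]
opening: 0.0872
gripper_force: 0.0
```

>>> step_arm(steps=[[[0, 0, -0.1, 0, 0, 0], [0, 0, -0.3, 0, 0, 0], [0, 0, -0.6, 0, 0, 0], [0, 0, -0.9, 0, 0, 0], [0, 0, -1, 0, 0, 0], [0, 0, -1, 0, 0, 0]]])

```text
clock: 10.0
tool_pos: [0.3949, 0.2403, 0.1115]
orientation: [179.9, 0.2, -153.0]
force: [0.6, -0.1, 0.1]
opening: 0.0879
gripper_force: 0.0
```

>>> step_arm(steps=[[[0.1, -0.28, 0, 0, 0, 0], [0.19, -0.56, 0, 0, 0, 0], [0.28, -0.84, 0, 0, 0, 0], [0.28, -0.84, 0, 0, 0, 0]]])

```text
clock: 10.4
tool_pos: [0.4062, 0.1487, 0.1082]
orientation: [-180.0, -0.2, -153.1]
force: [-0.1, 0.9, -0.6]
opening: 0.0874
gripper_force: 0.0
```

>>> step_arm(steps=[[[0.1, -0.28, 0, 0, 0, 0], [0.19, -0.56, 0, 0, 0, 0], [0.28, -0.84, 0, 0, 0, 0], [0.28, -0.84, 0, 0, 0, 0]]])

```text
clock: 10.8
tool_pos: [0.4198, 0.062, 0.1084]
orientation: [-180.0, -0.1, -153.1]
force: [0.6, 0.6, -0.1]
opening: 0.0877
gripper_force: 0.0
```

>>> step_arm(steps=[[[0.1, -0.28, 0, 0, 0, 0], [0.19, -0.56, 0, 0, 0, 0], [0.28, -0.84, 0, 0, 0, 0], [0.28, -0.84, 0, 0, 0, 0], [0.28, -0.84, 0, 0, 0, 0], [0.28, -0.84, 0, 0, 0, 0]]])

```text
clock: 11.4
tool_pos: [0.4337, -0.0227, 0.109]
orientation: [180.0, -0.0, -153.0]
force: [-0.6, 0.0, 0.2]
opening: 0.0876
gripper_force: 0.0
```

```bash
python3 - <<'E'
from h import *
a,d=snapshot("top"); b,_=snapshot("side"); print(get_obs()["tool_pos"])
P,g=cloud("top",d,(130,200,205,270))
r=np.hypot(P[:,0]-.3937,P[:,1]-.2389); s=(r<.033)&(P[:,2]>.018)&(P[:,2]<.04); q=P[s]
print(s.sum(),q.mean(0),q.std(0),cv2.minEnclosingCircle((q[:,:2]*1000).astype(np.float32)))
a=cv2.resize(a[190:280,120:210],(400,400),interpolation=2); b=cv2.resize(b[180:280,240:360],(400,333),interpolation=2); b=np.vstack([b,np.zeros((67,400,3),np.uint8)])
cv2.imwrite("pics/g3.png",np.hstack([a,b])[:,:,::-1])
E
```

```text
[ 0.4337389  -0.02247573  0.10922557]
1 [0.37588418 0.22336475 0.02687777] [0. 0. 0.] ((375.8841857910156, 223.36474609375), 9.999999747378752e-05)
```

View pics/g3.png

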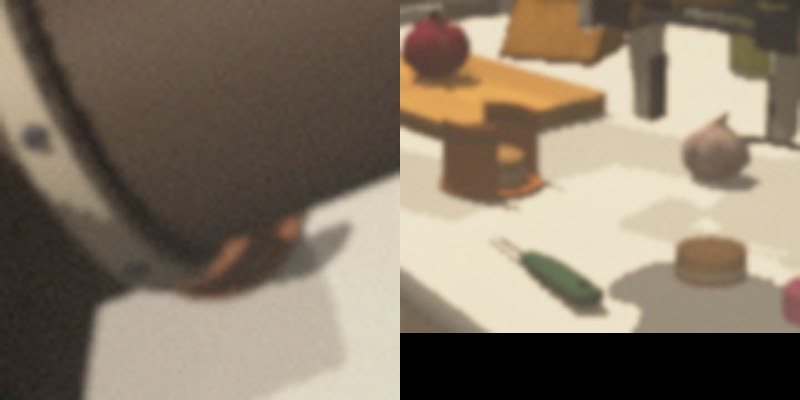

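The side crop shows the first lid sitting flat in the tube at (510,160), and the second lid at (710,260) below the fingers. Descending.

>>> step_arm(steps=[[[0, 0, 0.2, 0, 0, 0], [0, 0, 0.4, 0, 0, 0], [0, 0, 0.6, 0, 0, 0], [0, 0, 0.6, 0, 0, 0]]])

```text
clock: 11.9
tool_pos: [0.4321, -0.0232, 0.0475]
orientation: [180.0, -0.2, -153.0]
force: [-0.7, 0.2, 0.2]
opening: 0.0873
gripper_force: 0.0
```

>>> step_arm(steps=[[[0, 0, 0.15, 0, 0, 0], [0, 0, 0.3, 0, 0, 0], [0, 0, 0.4, 0, 0, 0], [0, 0, 0.45, 0, 0, 0], [0, 0, 0.45, 0, 0, 0], [0, 0, 0.45, 0, 0, 0]]])

```text
clock: 12.5
tool_pos: [0.4341, -0.0231, 0.0048]
orientation: [-180.0, 0.0, -153.0]
force: [0.1, 0.3, -0.2]
opening: 0.0874
gripper_force: 0.0
```

>>> step_arm(steps=[[[0, 0, 0, 0, 0, 0], [0, 0, 0, 0, 0, 0], [0, 0, 0, 0, 0, 0], [0, 0, 0, 0, 0, 0], [0, 0, 0, 0, 0, 0], [0, 0, 0, 0, 0, 0], [0, 0, 0, 0, 0, 0], [0, 0, 0, 0, 0, 0], [0, 0, 0, 0, 0, 0], [0, 0, 0, 0, 0, 0]]], jaw=255)

```text
clock: 13.5
tool_pos: [0.4338, -0.0233, 0.0044]
orientation: [-180.0, 0.0, -153.0]
force: [-0.9, -0.1, 3.3]
opening: 0.0514
gripper_force: 30.0
```

>>> step_arm(steps=[[[0, 0, -0.1, 0, 0, 0], [0, 0, -0.3, 0, 0, 0], [0, 0, -0.6, 0, 0, 0], [0, 0, -0.9, 0, 0, 0], [0, 0, -1, 0, 0, 0], [0, 0, -1, 0, 0, 0], [0, 0, -1, 0, 0, 0]]])

```text
clock: 14.2
tool_pos: [0.4333, -0.0233, 0.1039]
orientation: [180.0, -0.0, -153.0]
force: [-1.1, -0.3, -0.7]
opening: 0.0512
gripper_force: 30.0
```

>>> step_arm(steps=[[[-0.1, 0.28, -0.05, 0, 0, 0], [-0.19, 0.56, -0.05, 0, 0, 0], [-0.28, 0.84, -0.05, 0, 0, 0], [-0.28, 0.84, -0.05, 0, 0, 0]]])

```text
clock: 14.6
tool_pos: [0.4199, 0.0661, 0.1082]
orientation: [-180.0, -0.1, -152.9]
force: [0.3, 0.1, -0.0]
opening: 0.0512
gripper_force: 30.0
```

>>> step_arm(steps=[[[-0.1, 0.28, -0.05, 0, 0, 0], [-0.19, 0.56, -0.05, 0, 0, 0], [-0.28, 0.84, -0.05, 0, 0, 0], [-0.28, 0.84, -0.05, 0, 0, 0]]])

```text
clock: 15.0
tool_pos: [0.4071, 0.1535, 0.1133]
orientation: [-180.0, -0.1, -152.9]
force: [0.0, -0.3, -0.1]
opening: 0.0512
gripper_force: 30.0
```

>>> step_arm(steps=[[[-0.1, 0.28, -0.05, 0, 0, 0], [-0.19, 0.56, -0.05, 0, 0, 0], [-0.28, 0.84, -0.05, 0, 0, 0], [-0.28, 0.84, -0.05, 0, 0, 0], [-0.28, 0.84, -0.05, 0, 0, 0], [-0.28, 0.84, -0.05, 0, 0, 0]]])

```text
clock: 15.6
tool_pos: [0.3939, 0.2381, 0.1185]
orientation: [-180.0, -0.1, -153.0]
force: [-0.1, -0.3, -0.9]
opening: 0.0515
gripper_force: 30.0
```

>>> step_arm(steps=[[[-0.01, 0.01, 0.15, 0, 0, 0], [-0.01, 0.01, 0.3, 0, 0, 0], [-0.01, 0.01, 0.4, 0, 0, 0], [-0.01, 0.01, 0.5, 0, 0, 0], [-0.01, 0.01, 0.58, 0, 0, 0], [-0.01, 0.01, 0.66, 0, 0, 0], [-0.01, 0.01, 0.72, 0, 0, 0], [-0.01, 0.01, 0.78, 0, 0, 0], [-0.01, 0.01, 0.82, 0, 0, 0], [-0.01, 0.01, 0.84, 0, 0, 0], [-0.01, 0.01, 0.84, 0, 0, 0], [-0.01, 0.01, 0.84, 0, 0, 0]]])

```text
clock: 16.8
tool_pos: [0.3947, 0.2409, 0.0355]
orientation: [180.0, 0.0, -153.0]
force: [-0.5, -1.2, -1.3]
opening: 0.0517
gripper_force: 30.0
```

>>> step_arm(steps=[[[0, 0, 0.01, 0, 0, 0], [0, 0, 0.02, 0, 0, 0], [0, 0, 0.03, 0, 0, 0], [0, 0, 0.03, 0, 0, 0]]])

```text
clock: 17.2
tool_pos: [0.3947, 0.2408, 0.0324]
orientation: [180.0, 0.0, -153.0]
force: [0.6, -0.2, 0.4]
opening: 0.0514
gripper_force: 30.0
```

>>> step_arm(steps=[[[0, 0, 0.004, 0, 0, 0], [0, 0, 0.007, 0, 0, 0], [0, 0, 0.007, 0, 0, 0]]])

```text
clock: 17.5
tool_pos: [0.3947, 0.2408, 0.0323]
orientation: [-180.0, 0.0, -153.0]
force: [-2.9, -0.9, 11.0]
opening: 0.0514
gripper_force: 30.0
```

Seated (11 N). Release, lift, and clear the view by moving back and to the right.

>>> step_arm(steps=[[[0, 0, 0, 0, 0, 0], [0, 0, 0, 0, 0, 0], [0, 0, 0, 0, 0, 0], [0, 0, 0, 0, 0, 0], [0, 0, 0, 0, 0, 0], [0, 0, 0, 0, 0, 0], [0, 0, 0, 0, 0, 0]]], jaw=0)

```text
clock: 18.2
tool_pos: [0.3946, 0.2407, 0.0316]
orientation: [-180.0, -0.0, -153.0]
force: [-0.0, 0.6, 0.1]
opening: 0.0877
gripper_force: 0.0
```

>>> step_arm(steps=[[[0, 0, -0.1, 0, 0, 0], [0, 0, -0.3, 0, 0, 0], [0, 0, -0.6, 0, 0, 0], [0, 0, -0.9, 0, 0, 0], [0, 0, -1, 0, 0, 0], [0, 0, -1, 0, 0, 0]]])

```text
clock: 18.8
tool_pos: [0.3953, 0.2417, 0.1338]
orientation: [179.9, 0.2, -153.0]
force: [-0.8, 0.4, -0.5]
opening: 0.0877
gripper_force: 0.0
```

>>> step_arm(steps=[[[0.1, -0.32, 0, 0, 0, 0], [0.19, -0.64, 0, 0, 0, 0], [0.28, -0.96, 0, 0, 0, 0], [0.28, -0.96, 0, 0, 0, 0]]])

```text
clock: 19.2
tool_pos: [0.4122, 0.1392, 0.1305]
orientation: [-180.0, -0.2, -153.2]
force: [-1.1, -0.3, 0.3]
opening: 0.0875
gripper_force: 0.0
```

>>> step_arm(steps=[[[0.1, -0.32, 0, 0, 0, 0], [0.15, -0.64, 0, 0, 0, 0], [0.2, -0.96, 0, 0, 0, 0], [0.2, -0.96, 0, 0, 0, 0]]])

```text
clock: 19.6
tool_pos: [0.4388, 0.0454, 0.1307]
orientation: [-180.0, -0.1, -153.2]
force: [0.3, -0.5, 0.0]
opening: 0.0877
gripper_force: 0.0
```

>>> step_arm(steps=[[[0.1, -0.32, 0, 0, 0, 0], [0.15, -0.64, 0, 0, 0, 0], [0.2, -0.96, 0, 0, 0, 0], [0.2, -0.96, 0, 0, 0, 0]]])

```text
clock: 20.0
tool_pos: [0.465, -0.0486, 0.1307]
orientation: [180.0, -0.1, -153.1]
force: [-0.7, 1.5, -0.8]
opening: 0.0873
gripper_force: 0.0
```

>>> step_arm(steps=[[[0.1, -0.32, 0, 0, 0, 0], [0.25, -0.64, 0, 0, 0, 0], [0.4, -0.96, 0, 0, 0, 0], [0.4, -0.96, 0, 0, 0, 0]]])

```text
clock: 20.4
tool_pos: [0.4723, -0.1522, 0.1307]
orientation: [180.0, -0.1, -153.2]
force: [-0.9, 0.8, -0.8]
opening: 0.0875
gripper_force: 0.0
```

```bash
python3 - <<'E'
from h import *
a,d=snapshot("top"); b,_=snapshot("side"); print(get_obs()["tool_pos"])
P,g=cloud("top",d,(130,200,205,270))
r=np.hypot(P[:,0]-.3937,P[:,1]-.2389); s=(r<.032)&(P[:,2]>.04)&(P[:,2]<.056); q=P[s]
print(s.sum(),q.mean(0),q.std(0),cv2.minEnclosingCircle((q[:,:2]*1000).astype(np.float32)))
if s.sum()>30: print("plane",np.linalg.lstsq(np.c_[q[:,:2]-q[:,:2].mean(0),np.ones(len(q))],q[:,2],rcond=None)[0])
a=cv2.resize(a[190:280,120:210],(400,400),interpolation=2); b=cv2.resize(b[190:250,240:300],(400,400),interpolation=2)
cv2.imwrite("pics/g4.png",np.hstack([a,b])[:,:,::-1])
E
```

```text
[ 0.4723226  -0.15029581  0.13088345]
0 [nan nan nan] [nan nan nan] ((0.0, 0.0), 0.0)<stdin>:5: RuntimeWarning: Mean of empty slice.
  ret = um.true_divide(
  ret = _var(a, axis=axis, dtype=dtype, out=out, ddof=ddof,
  arrmean = um.true_divide(arrmean, div, out=arrmean,
  ret = um.true_divide(
```

View pics/g4.png

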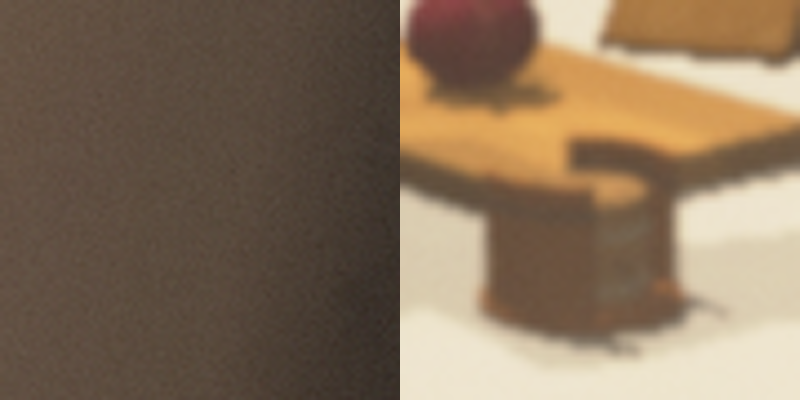

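The side crop shows both lids in the tube, with two seal rings at (620,230) and (620,275). The top at (615,190) is flat and level with the line, and the arm is clear.

```bash
python3 -c "
from plant import *
print(close_job())"
```

```text
the job is handed in; nothing more can be done
None
```

Both thick lids are stacked in the split tube, flat and level with the dark line in the side view (the arm blocked the top camera, so that is the only check), each set down through the slots; the thin lid and look-alikes were not touched, and the job was handed in at about 20.5 s.

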